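Shut off the marked gas valve in the bench isolation box

ROBOT

A 6-joint arm with a two-finger parallel gripper is mounted at the origin on the work surface. World frame = base frame: x ahead of the robot, y to its left, z up, the work surface at z = 0. Lengths are in m, angles in rad, forces in N, time in s.
With the tool pointing down it reaches from about 0.225 to 0.875 m from the base axis. Payload 3.4 kg.
Tool frame: the origin (TCP) lies at the very end of the fingers, on their centre line; the grasp point (between the pads) lies 19 mm behind it; z points along the fingers, y is the line along which they close (so a half turn about z gives the same grasp; the last joint's range is limited). The gripper opens to 85 mm and grips with 20 to 120 N. Pads are 22 mm wide; open, the fingers measure 114 mm over their backs; the gripper's body (76 mm by 85 mm) begins 54 mm behind the grasp point. The pads swing forward as they close: fully open they stand 13 mm farther back than shut.
Start: joints at [-1.465, 0.276, 1.505, -0, 1.361, -0.121], TCP at [0.129, -0.56, 0.231] pointing down, gripper open.
Joint ranges: [-2.89, 2.89], [-0.75, 2.08], [0.22, 2.7], [-1.18, 4.32], [0.11, 2.71], [-2.7, 2.7]. Speed limits (rad/s): [2.57, 2.57, 3.14, 3.14, 3.14, 3.14].

INTERFACE

Orientations are given as a unit quaternion [w, x, y, z].
In Python, from rig import get_state, optics, sign_off gives the robot as it stands.
- The arm moves only by the tool send_rows, never from a script. Its argument "increments" is a list of rows, each an object with "gripper": the gripper's target within -1 to 1 (shut at 1, half-way at 0, fully open at -1); "linear": the shift along the world's x, y, z in m, a list of three; "delta_rot": the turn, a rotation vector about the world's x, y, z in rad, a list of three. In form: [{"gripper": gripper, "linear": [dx, dy, dz], "delta_rot": [rx, ry, rz]}, ...]. A call has 1 to 8 rows; each row is the pose to reach, as a shift and turn from the pose commanded when the call began; what a row does not reach only later rows make up. A row lasts 1/10 s, in which the tool goes at most 50 mm and 8.59 degrees, less where a joint would pass 70% of its speed; a pose out of reach is approached as far as the arm can. A call with a gripper value outside its range is refused whole. The fingers move at their own pace and stop on an object; "newtons" is the grip in N (left out, the last holds). Time passes only in rows, so rows that repeat a pose let the fingers close. It gives the time, the measured TCP pose, the force, the opening and the grip force at its end, in the units of the state.
- get_state(): the state, without advancing time (a new reading comes with each control period).
- optics.get_image(name): name is "scene" or "top" or "wrist"; returns a dict with "pixels" (384x512x3 uint8, blue, green, red), "K" (3x3 intrinsics, pixels), "rvec" (rotation vector, rad) and "tvec" (3), from world to camera coordinates, as OpenCV has them; the wrist camera has in their place "T_tool_cam" (4x4, takes a point from camera to tool coordinates, whose origin is the TCP and whose axes are the flange's). Camera axes: x right, y down, z forward; pixel columns grow to the right and rows downward; lengths in m; the calibration is good to about 2 mm. A picture is of the moment at which its call begins: read the wrist's pose just before it. There is no depth.
- sign_off(): hands the job in; it is judged then, once.
The state is a dict: "clock": time; "qpos": joint angles; "qd": joint speeds; "effort": joint torques, N m; "position": TCP position; "ee_rot": TCP orientation; "contact_force": force on the tool from outside, world axes, zero at the start; "moment": the same for the moment, N m; "width": finger opening in m; "gripper_force": force on a finger pad.
Only numpy, scipy, OpenCV 4.12 (cv2) and the standard library are available. Lean on these libraries where they do the work, as an engineer would, in place of code of your own. Each camera call takes 0.05 s, during which the arm holds its last target. There are 200 camera calls.

TASK

Shut off one gas line on the science classroom's demonstration bench: with the fingertips, push the isolation box's cover by its ridge all the way aside over the deck, sliding it without lifting it and leaving it there, to reveal the two valves. Then push the marked valve handle, the one with the round tag riveted on its lever, clockwise to its stop so that it lies across its pipe. Leave the unmarked handle open as it is, and pick up or push away nothing else on the bench.

Things in the scene. Friction and masses are not known exactly. Their poses are not given: they have to be found in the camera images.
- gasbox: White gas isolation box fixed on the bench, 220 (its x) x 560 (its y) x 109 mm high. Origin: middle of its underside; x away from the robot, y to its left, turned by at most 0.25 rad. The +y half is the open-topped valve bay, the -y half a compartment closed by a flat deck. Two copper pipes leave the bay's far wall and bend down into the bench, ending 151 mm from the origin along x.
- bay_middle (a point): Middle of the valve bay at the height of the wall tops (100 mm above the bench), fixed in the box at x = 0, y = 137.5 mm. Inside, the bay is 190 (x) by 265 mm (y), 96 mm deep. The rails beside the cover and the end stops rise 9 mm above the wall tops.
- deck_stop (a point): Fixed in the box at x = 0, y = -138.5 mm, 124 mm above the bench: where cover_ridge is when the cover lies against the end stop, all the way aside over the deck.
- cover_ridge (a point): Middle of the ridge's top edge. The cover is a loose aluminium plate, 205 x 271 x 4 mm, 0.4 to 0.85 kg, lying over the bay (shut or up to 29 mm ajar), guided by rails. It slides along the box's y with 2 to 10 N. The ridge stands up across its middle: 10 mm thick (along y), 120 mm long (along x), 20 mm above the plate's upper face, its top 124 mm above the bench.
- tagged_lever_axis (a point): Point on the upright turning axis of the valve with the marked handle, at the handle's mid-height, 81 mm above the bench. Two alike quarter-turn ball valves stand side by side in the bay, at x = 40 mm and y = 68 or 170 mm in the box frame; which place the marked one has varies.
- tagged_lever_grip (a point): Middle of the marked handle's black grip, 68 mm from its axis. The handle is a steel lever reaching 88 mm; its outer 40 mm is the grip, 16 mm wide, 75 to 87 mm above the bench. The mark: a round steel tag, 38 mm across, riveted flat on the lever between hub and grip, 28 mm from the axis. Pipes and valve bodies below are under 62 mm high, stems on the axes apart.
- tagged_lever (a joint): Angle of the marked handle (rad). 0 = open: lever in line with its pipe, pointing along the box's -x. It turns clockwise seen from above; 1.571 = shut: lever across its pipe, pointing along the box's +y, at a firm stop. It stays where it is left; turning it takes about 5 N at the grip. At the start 0 to 0.2.
- plain_lever_grip (a point): Middle of the grip of the other valve's handle: the same lever without the tag, to be left as it is.
- plain_lever (a joint): Angle of the unmarked handle (rad), as for the marked one. At the start 0 to 0.1 (open).
- microscope: Student microscope, white and black, base 180 x 130 mm, about 400 mm tall, standing left of the box. Not part of the job. Origin: middle of its underside.
- burner: Gas burner, round foot 80 mm across, brass tube 20 mm across, 144 mm tall, standing beyond the box, behind the deck half. Not part of the job. Origin: middle of its underside.
- beaker: Glass beaker, 68 mm across, 85 mm tall, standing beyond the box. Not part of the job. Origin: middle of its underside.
- remote: Black hand remote, 46 x 140 x 22 mm, lying on the bench at the left (bay) end of the box. Not part of the job. Origin: middle of its underside.
- petri: Shallow glass dish, 90 mm across, 16 mm tall, on the bench beyond the box, behind its pipes. Not part of the job. Origin: middle of its underside.
- screwdriver: Screwdriver 170 mm long lying on the bench at the right (deck) end of the box. Not part of the job. Origin: on the bench, under the tool.
- cap: Small brass blanking cap, 26 mm across, 16 mm tall, left on the floor of the valve bay between the two valves, its top 20 mm above the bench. Not part of the job. Origin: middle of its underside.
- slidebox: Box of microscope slides, 100 x 85 x 34 mm, lying right of the box. Not part of the job. Origin: middle of its underside.
- reagent: Amber reagent bottle, 64 mm across, 150 mm tall, standing right of the box. Not part of the job. Origin: middle of its underside.

How it is judged:
By the outcome, as a careful person would: the job done as asked, in the order asked, and still so for the second after the job is handed in, with the robot touching nothing.
It also fails if it takes over 54 s, if anything falls off the work surface, if the arm or the gripper's body presses on something with over 40 N, if the wrist force passes 120 N, or if a joint passes its speed limit or range.

## Working session

There is one attempt and no reset: what is moved stays moved. The work goes in short steps, Python scripts to look and compute and a tool call to move; the robot and the scene stay as the last step left them, time stands still between calls to the robot, and variables do not carry over. Pictures are saved under pics/ and viewed, at most 10 in all, crops included, and the job is handed in when it is done.

Besides the shell and the picture viewer there is one more tool, called as a command line: name --argument value ..., lists and objects as JSON in quotes. send_rows: Moves the arm, as the interface text tells. Its arguments: {"type":"object","properties":{"increments":{"type":"array"},"newtons":{"type":"number"}},"required":["increments"]}

```bash
mkdir -p pics
cat > h.py <<'E'
import numpy as np, cv2
from rig import get_state, optics, sign_off
def snap(n,f,crop=None,s=1.0):
    d=optics.get_image(n); p=d["pixels"]; cv2.imwrite(f"pics/{f}_raw.png",p)
    np.save(f"pics/{f}.npy",{k:d[k] for k in d if k!="pixels"},allow_pickle=True); return d
def cam(f):
    d=np.load(f"pics/{f}.npy",allow_pickle=True).item(); R=cv2.Rodrigues(np.array(d["rvec"],float))[0]; return np.array(d["K"],float),R,np.array(d["tvec"],float).ravel()
def ray(f,uv):
    K,R,t=cam(f); d=R.T@np.linalg.inv(K)@np.array([*uv,1.]); return -R.T@t,d/np.linalg.norm(d)
def atz(f,uv,z):
    o,d=ray(f,uv); return o+d*(z-o[2])/d[2]
def tri(a,ua,b,ub):
    o1,d1=ray(a,ua);o2,d2=ray(b,ub); s=np.linalg.lstsq(np.c_[d1,-d2],o2-o1,rcond=None)[0]
    p,q=o1+s[0]*d1,o2+s[1]*d2; return (p+q)/2,np.linalg.norm(p-q)
def proj(f,P):
    K,R,t=cam(f); q=K@(R@np.array(P,float)+t); return q[:2]/q[2]
E
python3 - <<'E'
from h import *
a=snap("top","top0");b=snap("scene","scene0")
for n,d in(("top0",a),("scene0",b)): cv2.imwrite(f"pics/{n}_v.png",cv2.resize(d["pixels"],(800,600),interpolation=cv2.INTER_CUBIC))
s=get_state();print(s["clock"],s["position"],s["ee_rot"],s["width"],s["contact_force"])
E
```

```text
0.1 [ 0.1292235  -0.55981132  0.23051822] [-8.31932277e-04  9.93576559e-01  1.13158867e-01 -3.53222378e-06] 0.08545089421324024 [0.474347   0.68062658 0.35571864]
```

View pics/top0_v.png

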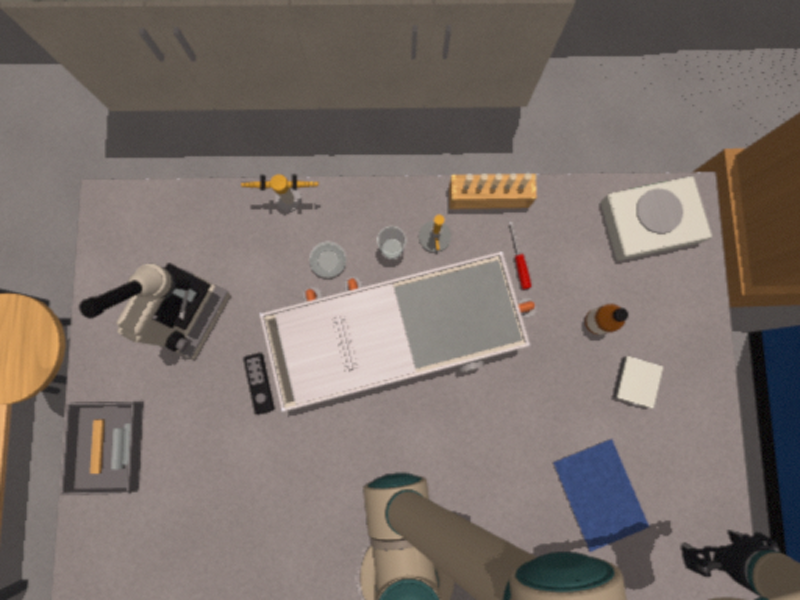

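View pics/scene0_v.png

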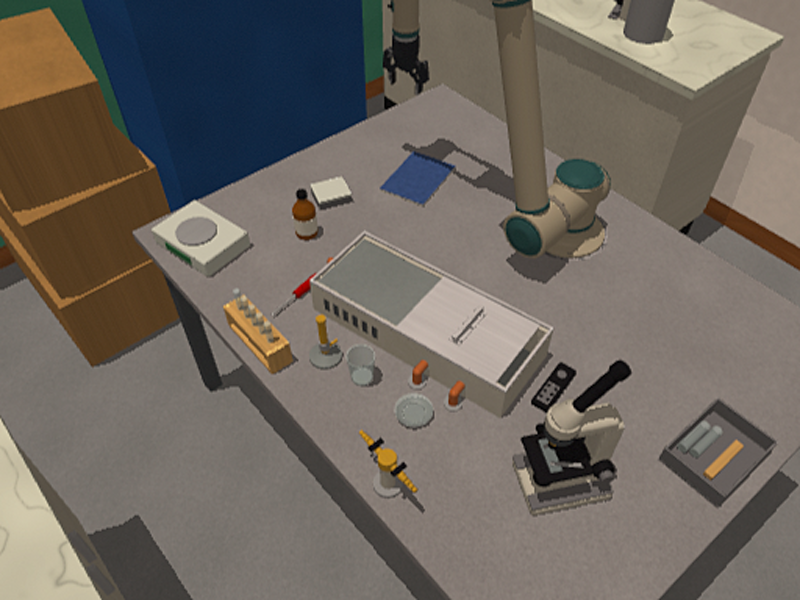

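Top: the box corners are near (262,316), (502,255), (527,347), (283,410), with the ridge from (337,317) to (352,371). Scene: the ridge runs from (482,309) to (453,343). Now the enlarged crops.

Run:
```python
from h import *
a=cv2.imread("pics/top0_raw.png")[155:270,155:350]
b=cv2.imread("pics/scene0_raw.png")[145:270,195:360]
a=cv2.resize(a,None,fx=4,fy=4,interpolation=cv2.INTER_CUBIC)
cv2.imwrite("pics/c1.png",a)
s=.64
P=[(262,316),(502,255),(527,347),(283,410)]
C=[atz("top0",(u*s,v*s),.105) for u,v in P]
for c in C: print(c.round(3))
m=np.mean(C,0);ly=(C[0]+C[3]-C[1]-C[2])/2;lx=(C[0]+C[1]-C[2]-C[3])/2
print("mid",m.round(3),"len",np.linalg.norm(ly),np.linalg.norm(lx),"yaw",np.arctan2(-ly[0],ly[1]))
for u,v in((337,317),(352,371)): print(atz("top0",(u*s,v*s),.122))
print(tri("top0",(337*s,317*s),"scene0",(453*s,343*s)),tri("top0",(352*s,371*s),"scene0",(483*s,309*s)))
```

```text
[0.585 0.313 0.105]
[ 0.716 -0.228  0.105]
[ 0.506 -0.274  0.105]
[0.379 0.264 0.105]
mid [0.547 0.019 0.105] len 0.554714704612308 0.21344298110959545 yaw 0.23495936878058032
[0.57830196 0.14469424 0.122     ]
[0.46004651 0.11224208 0.122     ]
(array([0.5809012 , 0.14633247, 0.10355836]), np.float64(0.0011440799968500332)) (array([0.45868461, 0.11551864, 0.10504701]), np.float64(0.005022819862900409))
```

View pics/c1.png

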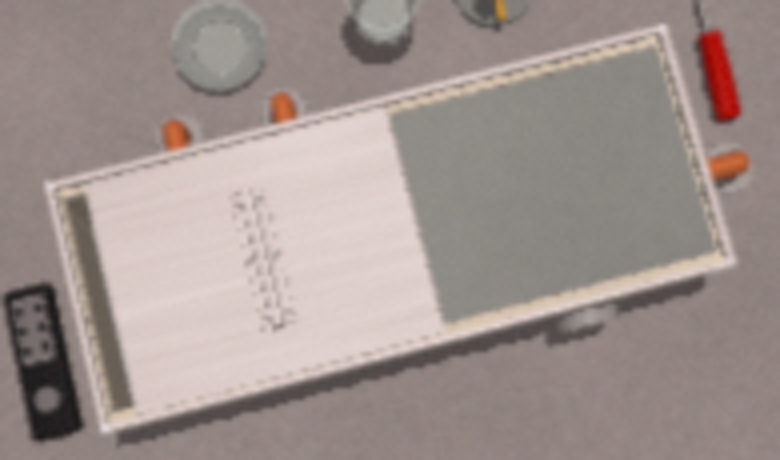

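The crop gives the box corners more closely: (45,183), (665,27), (737,262), (107,432). The ridge lies between (243,190) and (278,328).

```bash
cat >> h.py <<'E'
YAW=None
def fit():
    P=np.array([(45,183),(665,27),(737,262),(107,432)])/4+155
    C=[atz("top0",p,.109) for p in P]
    m=np.mean(C,0);ly=(C[0]+C[3]-C[1]-C[2])/2;lx=(C[0]+C[1]-C[2]-C[3])/2
    return m,np.arctan2(-ly[0],ly[1]),np.linalg.norm(ly),np.linalg.norm(lx)
E
python3 - <<'E'
from h import *
m,y,a,b=fit();print(m,y,a,b)
R=np.array([[np.cos(y),-np.sin(y)],[np.sin(y),np.cos(y)]])
for q in((243,190),(278,328)):
    p=atz("top0",np.array(q)/4+155,.115);print(p,R.T@(p-m)[:2])
for q in [(0,.145),(0,-.1385)]: print(q,m[:2]+R@np.array(q))
E
```

```text
[0.5497899  0.01757675 0.109     ] 0.23923916826022276 0.5586488256893866 0.21793763409307318
[0.5804572  0.14523387 0.115     ] [0.06004393 0.11675422]
[0.46172025 0.1154779  0.115     ] [-0.0623623   0.11598207]
(0, 0.145) [0.51543019 0.15844694]
(0, -0.1385) [ 0.58260935 -0.11697856]
```

send_rows --increments '[{"gripper": 1,"linear": [0.025,0.043,0],"delta_rot": [0,0,0]},{"gripper": 1,"linear": [0.05,0.086,0],"delta_rot": [0,0,0]},{"gripper": 1,"linear": [0.075,0.13,0],"delta_rot": [0,0,0]},{"gripper": 1,"linear": [0.1,0.173,0],"delta_rot": [0,0,0]},{"gripper": 1,"linear": [0.125,0.216,0],"delta_rot": [0,0,0]},{"gripper": 1,"linear": [0.15,0.26,0],"delta_rot": [0,0,0]},{"gripper": 1,"linear": [0.175,0.303,0],"delta_rot": [0,0,0]},{"gripper": 1,"linear": [0.2,0.346,0],"delta_rot": [0,0,0]}]' --newtons 60

```text
clock: 0.9
position: [0.3295, -0.2125, 0.2312]
ee_rot: [0.0, 0.994, 0.113, 0.0]
contact_force: [0.6, 0.1, 0.6]
width: -0.0
gripper_force: 0.0
```

send_rows --increments '[{"gripper": 1,"linear": [0.02,0.042,0],"delta_rot": [0,0,0]},{"gripper": 1,"linear": [0.041,0.084,0],"delta_rot": [0,0,0]},{"gripper": 1,"linear": [0.061,0.126,0],"delta_rot": [0,0,0]},{"gripper": 1,"linear": [0.082,0.168,0],"delta_rot": [0,0,0]},{"gripper": 1,"linear": [0.102,0.21,0],"delta_rot": [0,0,0]},{"gripper": 1,"linear": [0.123,0.252,0],"delta_rot": [0,0,0]},{"gripper": 1,"linear": [0.143,0.294,0],"delta_rot": [0,0,0]},{"gripper": 1,"linear": [0.163,0.335,0],"delta_rot": [0,0,0]}]'

```text
clock: 1.7
position: [0.4924, 0.1226, 0.231]
ee_rot: [0.0, 0.994, 0.114, -0.0]
contact_force: [0.1, -0.6, -0.3]
width: 0.0001
gripper_force: 0.0
```

send_rows --increments '[{"gripper": 1,"linear": [0.02,0.042,0],"delta_rot": [0,0,0]},{"gripper": 1,"linear": [0.02,0.042,-0.04],"delta_rot": [0,0,0]},{"gripper": 1,"linear": [0.02,0.042,-0.06],"delta_rot": [0,0,0]},{"gripper": 1,"linear": [0.02,0.042,-0.06],"delta_rot": [0,0,0]}]'

```text
clock: 2.1
position: [0.5094, 0.1626, 0.1678]
ee_rot: [0.0, 0.994, 0.114, -0.004]
contact_force: [-0.6, -0.1, 0.1]
width: 0.0003
gripper_force: 0.0
```

Run:
```python
from h import *
s=get_state();print(s["position"],s["ee_rot"],s["contact_force"])
d=snap("wrist","w0");print(d["T_tool_cam"])
b=snap("scene","scene1")
c=cv2.resize(b["pixels"][130:270,195:365],None,fx=2.7,fy=2.7,interpolation=cv2.INTER_CUBIC)
w=d["pixels"][:,56:456]
v=np.zeros((384,800,3),np.uint8); v[:,:400]=w; c=cv2.resize(c,(400,329)); v[:329,400:]=c
cv2.imwrite("pics/v1.png",v)
```

```text
[0.50944081 0.16256494 0.16777306] [ 3.50999582e-04  9.93510029e-01  1.13667754e-01 -4.16434296e-03] [-0.57428986 -0.09952102  0.10066307]
[[-2.95125924e-04 -9.60650801e-01 -2.77758801e-01  6.97088859e-02]
 [ 9.99999636e-01 -6.10706295e-05 -8.51307920e-04 -4.32357070e-04]
 [ 8.00846730e-04 -2.77758951e-01  9.60650469e-01 -1.43620545e-01]
 [ 0.00000000e+00  0.00000000e+00  0.00000000e+00  1.00000000e+00]]
```

View pics/v1.png

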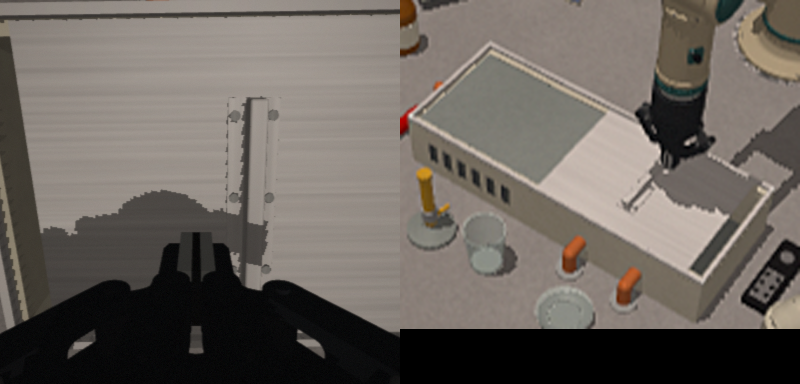

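Wrist picture: the ridge's top face is at columns 248 to 267 (raw 304 to 323), its far end at row 98. The shut fingertips, at columns 181 to 212, are clear on its +y side. The scene crop agrees.

```bash
cat >> h.py <<'E'
from scipy.spatial.transform import Rotation as Ro
def wT(f,pos,q):
    """store wrist extrinsics as world->cam under the same name"""
    d=np.load(f"pics/{f}.npy",allow_pickle=True).item(); T=np.eye(4); T[:3,:3]=Ro.from_quat(q,scalar_first=True).as_matrix(); T[:3,3]=pos
    W=np.linalg.inv(T@np.array(d["T_tool_cam"])); d["rvec"]=cv2.Rodrigues(W[:3,:3])[0]; d["tvec"]=W[:3,3]; np.save(f"pics/{f}.npy",d,allow_pickle=True)
M=np.array([.5498,.0176]);YAW=.2392
def w2b(p): c,s=np.cos(YAW),np.sin(YAW); return np.array([[c,s],[-s,c]])@(np.array(p)[:2]-M)
def b2w(p): c,s=np.cos(YAW),np.sin(YAW); return M+np.array([[c,-s],[s,c]])@np.array(p)
E
python3 - <<'E'
from h import *
wT("w0",[0.50944081,0.16256494,0.16777306],[3.51e-04,.99351,.113668,-4.164e-03])
print(cam("w0")[0])
for u in((304,98),(323,98),(304,190),(323,190)): p=atz("w0",u,.124);print(p,w2b(p))
# two-view height: far ridge end, mid of top edge, with scene1 pixel of that end
K,R,t=cam("w0");print("scene end",tri("w0",(313.5,98),"scene1",(195+(627-400)*170/400,130+205*140/329)))
print("tip px",proj("w0",[0.5094,.1626,.1678]),"pxpm",K[0,0]/(R@np.array([0.5094,.1626,.1678])+t)[2])
print("tip box",w2b([.5094,.1626]))
print("goal",b2w([0,-.1385]))
E
```

```text
[[344.67371944   0.         251.78994841]
 [  0.         344.67371944 188.59378911]
 [  0.           0.           1.        ]]
[0.57858808 0.15110303 0.124     ] [0.05959869 0.12288128]
[0.58083534 0.14139873 0.124     ] [0.05948277 0.11292085]
[0.52997635 0.13760839 0.124     ] [0.00917382 0.12128822]
[0.53240559 0.1271317  0.124     ] [0.0090517  0.11053427]
scene end (array([0.57859194, 0.14693749, 0.11677823]), np.float64(0.004497772726237648))
tip px [252.93924765 247.99623591] pxpm 2190.986993589457
tip box [-0.00489553  0.15044332]
goal [ 0.58261418 -0.1169566 ]
```

send_rows --increments '[{"gripper": 1,"linear": [0.001,0,-0.03],"delta_rot": [0,0,0]},{"gripper": 1,"linear": [0.001,0,-0.06],"delta_rot": [0,0,0]},{"gripper": 1,"linear": [0.001,0,-0.06],"delta_rot": [0,0,0]}]'

```text
clock: 2.5
position: [0.5114, 0.1617, 0.1097]
ee_rot: [0.0, 0.994, 0.113, -0.002]
contact_force: [-0.2, -0.4, -0.0]
width: 0.0002
gripper_force: 0.0
```

send_rows --increments '[{"gripper": 1,"linear": [0.0024,-0.0097,0],"delta_rot": [0,0,0]},{"gripper": 1,"linear": [0.0047,-0.0194,0],"delta_rot": [0,0,0]},{"gripper": 1,"linear": [0.0071,-0.0291,0],"delta_rot": [0,0,0]},{"gripper": 1,"linear": [0.0095,-0.0389,0],"delta_rot": [0,0,0]},{"gripper": 1,"linear": [0.0118,-0.0486,0],"delta_rot": [0,0,0]},{"gripper": 1,"linear": [0.0142,-0.0583,0],"delta_rot": [0,0,0]}]'

```text
clock: 3.1
position: [0.5286, 0.1046, 0.1132]
ee_rot: [-0.001, 0.994, 0.113, 0.002]
contact_force: [-1.3, 5.8, 4.6]
width: -0.0001
gripper_force: 3.8
```

send_rows --increments '[{"gripper": 1,"linear": [0.0047,-0.0194,0.002],"delta_rot": [0,0,0]},{"gripper": 1,"linear": [0.0095,-0.0389,0.002],"delta_rot": [0,0,0]},{"gripper": 1,"linear": [0.0142,-0.0583,0.002],"delta_rot": [0,0,0]},{"gripper": 1,"linear": [0.0189,-0.0777,0.002],"delta_rot": [0,0,0]},{"gripper": 1,"linear": [0.0237,-0.0972,0.002],"delta_rot": [0,0,0]},{"gripper": 1,"linear": [0.0284,-0.1166,0.002],"delta_rot": [0,0,0]},{"gripper": 1,"linear": [0.0331,-0.136,0.002],"delta_rot": [0,0,0]}]'

```text
clock: 3.8
position: [0.561, -0.0324, 0.1145]
ee_rot: [-0.001, 0.994, 0.113, 0.001]
contact_force: [-0.7, 5.5, 2.0]
width: -0.0
gripper_force: 2.7
```

send_rows --increments '[{"gripper": 1,"linear": [0.0024,-0.0097,0],"delta_rot": [0,0,0]},{"gripper": 1,"linear": [0.0047,-0.0194,0],"delta_rot": [0,0,0]},{"gripper": 1,"linear": [0.0071,-0.0291,0],"delta_rot": [0,0,0]},{"gripper": 1,"linear": [0.0095,-0.0389,0],"delta_rot": [0,0,0]},{"gripper": 1,"linear": [0.0118,-0.0486,0],"delta_rot": [0,0,0]},{"gripper": 1,"linear": [0.0142,-0.0583,0],"delta_rot": [0,0,0]}]'

```text
clock: 4.4
position: [0.5748, -0.0892, 0.1144]
ee_rot: [-0.001, 0.994, 0.113, 0.001]
contact_force: [0.0, 6.3, 3.4]
width: 0.0002
gripper_force: 3.7
```

send_rows --increments '[{"gripper": 1,"linear": [0.0012,-0.0049,0],"delta_rot": [0,0,0]},{"gripper": 1,"linear": [0.0024,-0.0097,0],"delta_rot": [0,0,0]},{"gripper": 1,"linear": [0.003,-0.0122,0],"delta_rot": [0,0,0]}]'

```text
clock: 4.7
position: [0.5771, -0.0983, 0.1143]
ee_rot: [-0.004, 0.994, 0.112, 0.0]
contact_force: [-2.2, 16.1, 8.9]
width: 0.0003
gripper_force: 9.6
```

send_rows --increments '[{"gripper": 1,"linear": [0.0006,-0.0024,0],"delta_rot": [0,0,0]},{"gripper": 1,"linear": [0.0012,-0.0049,0],"delta_rot": [0,0,0]},{"gripper": 1,"linear": [0.0012,-0.0049,0],"delta_rot": [0,0,0]}]'

```text
clock: 5.0
position: [0.5771, -0.0984, 0.1144]
ee_rot: [-0.008, 0.994, 0.112, -0.001]
contact_force: [-2.5, 24.5, 10.5]
width: -0.0002
gripper_force: 13.0
```

send_rows --increments '[{"gripper": 1,"linear": [-0.004,0.015,0],"delta_rot": [0,0,0]},{"gripper": 1,"linear": [-0.005,0.02,0.04],"delta_rot": [0,0,0]},{"gripper": 1,"linear": [-0.015,0.06,0.07],"delta_rot": [0,0,0]},{"gripper": 1,"linear": [-0.03,0.1,0.11],"delta_rot": [0,0,0]},{"gripper": 1,"linear": [-0.05,0.14,0.13],"delta_rot": [0,0,0]},{"gripper": 1,"linear": [-0.08,0.18,0.13],"delta_rot": [0,0,0]},{"gripper": 1,"linear": [-0.11,0.21,0.13],"delta_rot": [0,0,0]},{"gripper": 1,"linear": [-0.11,0.21,0.13],"delta_rot": [0,0,0]}]'

```text
clock: 5.8
position: [0.4644, 0.1054, 0.2439]
ee_rot: [-0.0, 0.993, 0.116, -0.001]
contact_force: [0.3, -0.5, 0.1]
width: -0.0001
gripper_force: 0.0
```

Run:
```python
from h import *
s=get_state();print(s["position"],s["ee_rot"],s["contact_force"])
d=snap("wrist","w1");wT("w1",s["position"],s["ee_rot"])
b=snap("top","top1");snap("scene","scene1b")
v=np.zeros((600,800,3),np.uint8)
v[:384,:400]=d["pixels"][:,56:456]
v[:345,400:]=cv2.resize(b["pixels"][155:270,155:288],(400,345),interpolation=cv2.INTER_CUBIC)
a=cv2.imread("pics/scene1b_raw.png")[140:260,190:360];v[390:600,:298]=cv2.resize(a,(298,210))
c=b["pixels"][155:270,250:350];v[345:600,430:652]=cv2.resize(c,(222,255))
cv2.imwrite("pics/v2.png",v)
```

```text
[0.46441153 0.10539047 0.24394303] [-2.45404617e-05  9.93288319e-01  1.15661630e-01 -8.37815336e-04] [ 0.32718128 -0.45638891  0.12706058]
```

View pics/v2.png

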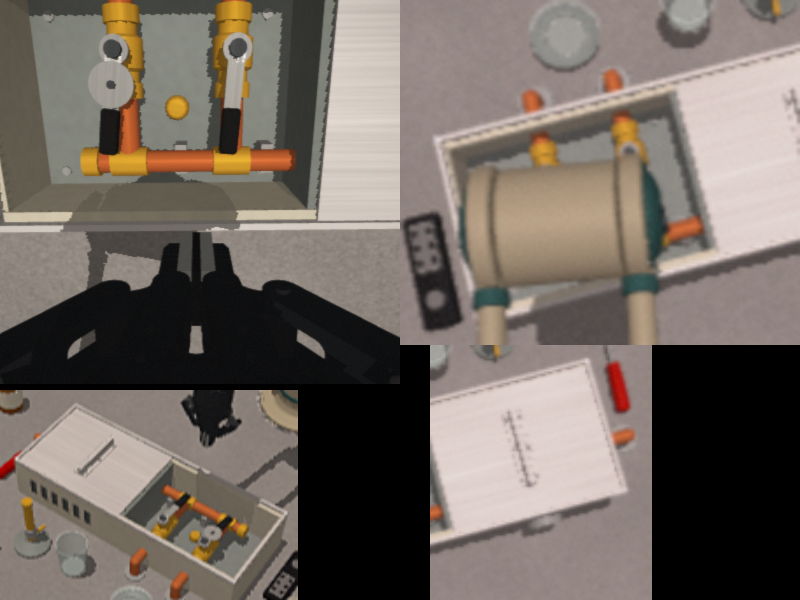

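The cover lies over the whole deck. The left valve (y = 170) is the tagged one: axis (112,49), tag (111,84), grip (109,131) in the wrist view. The plain grip is at (230,131), and the scene view shows the tag at (212,534).

Run:
```python
from h import *
for n,u,z in(("axis",(168,49),.085),("grip",(165,131),.087),("paxis",(292,48),.085),("pgrip",(286,131),.087),("gripend",(164,154),.081),("grip R edge top",(175,131),.087)):
    p=atz("w1",u,z);print(n,p.round(4),w2b(p).round(4))
print("tag",tri("w1",(167,84),"scene1b",(190+212*170/298,140+144*120/210)))
p=atz("top1",(290,202.3),.115);print("ridge",p,w2b(p))
print("tcp",w2b(get_state()["position"]))
for q in [(-.035,.128),(-.028,.17),(0.022,.23)]:print(q,b2w(q))
```

```text
axis [0.5467 0.1959 0.085 ] [0.0392 0.174 ]
grip [0.4805 0.1872 0.087 ] [-0.0271  0.1811]
paxis [0.5706 0.0974 0.085 ] [0.0392 0.0726]
pgrip [0.5046 0.0852 0.087 ] [-0.0279  0.0764]
gripend [0.459 0.186 0.081] [-0.0483  0.1852]
grip R edge top [0.4825 0.1787 0.087 ] [-0.0272  0.1725]
tag (array([0.51921729, 0.1929767 , 0.08213324]), np.float64(9.264689073526625e-05))
ridge [ 0.57696762 -0.11133413  0.115     ] [-0.00415368 -0.1316998 ]
tcp [-0.05812112  0.10107942]
(-0.035, 0.128) [0.48547006 0.13366317]
(-0.028, 0.17) [0.48231989 0.17612582]
(0.022, 0.23) [0.51668075 0.24626376]
```

Run:
```python
from h import *
ax=np.array([.0392,.174]);r=.064;o=.016
def pt(t): return b2w(ax+r*np.array([-np.cos(t),np.sin(t)])-o*np.array([np.sin(t),np.cos(t)]))
p0=pt(-.3);s=get_state();print("start",p0,(p0-s["position"][:2]).round(4),s["qpos"].round(2))
ts=np.linspace(-.3,1.6,25)
prev=p0;k=0
for i,t in enumerate(ts[1:],1):
    if (i-1)%8==0: base=pt(ts[i-1]);bt=ts[i-1];print("call")
    print((pt(t)-base).round(4).tolist(),round(-(t-bt),3),round(t,2))
```

```text
start [0.49995439 0.14934263] [0.0306 0.0473] [ 0.07  0.12  1.67 -0.    1.34  1.41]
call
[-0.0035, 0.0038] -0.079 -0.22
[-0.0068, 0.0079] -0.158 -0.14
[-0.0097, 0.0123] -0.238 -0.06
[-0.0122, 0.0169] -0.317 0.02
[-0.0144, 0.0216] -0.396 0.1
[-0.0161, 0.0265] -0.475 0.18
[-0.0175, 0.0316] -0.554 0.25
[-0.0185, 0.0367] -0.633 0.33
call
[-0.0006, 0.0052] -0.079 0.41
[-0.0007, 0.0104] -0.158 0.49
[-0.0005, 0.0156] -0.238 0.57
[0.0002, 0.0208] -0.317 0.65
[0.0012, 0.0259] -0.396 0.73
[0.0027, 0.0309] -0.475 0.81
[0.0045, 0.0358] -0.554 0.89
[0.0068, 0.0405] -0.633 0.97
call
[0.0026, 0.0045] -0.079 1.05
[0.0056, 0.0088] -0.158 1.13
[0.0088, 0.0129] -0.238 1.2
[0.0124, 0.0167] -0.317 1.28
[0.0163, 0.0202] -0.396 1.36
[0.0205, 0.0233] -0.475 1.44
[0.0249, 0.0262] -0.554 1.52
[0.0294, 0.0286] -0.633 1.6
```

Run:
```python
from h import *
ax=np.array([.0392,.174]);r=.062
def pt(t):
    o=.008+.008*abs(np.cos(t))+.011*abs(np.sin(t)); return b2w(ax+r*np.array([-np.cos(t),np.sin(t)])-o*np.array([np.sin(t),np.cos(t)]))
p0=pt(-.3);s=get_state();print("start",p0,(p0-s["position"][:2]).round(4))
ts=np.linspace(-.3,1.6,17)
for i,t in enumerate(ts[1:],1):
    if (i-1)%8==0: base=pt(ts[i-1]);print("call")
    print((pt(t)-base).round(4).tolist(),round(t,2),w2b(pt(t)).round(3))
```

```text
start [0.50315625 0.14788663] [0.0338 0.0459]
call
[-0.0058, 0.0064] -0.18 [-0.019  0.145]
[-0.0107, 0.0137] -0.06 [-0.022  0.153]
[-0.0144, 0.0204] 0.06 [-0.024  0.161]
[-0.0172, 0.0263] 0.18 [-0.025  0.167]
[-0.0194, 0.0326] 0.29 [-0.026  0.174]
[-0.021, 0.0393] 0.41 [-0.026  0.181]
[-0.0218, 0.0463] 0.53 [-0.025  0.188]
[-0.0217, 0.0535] 0.65 [-0.023  0.195]
call
[0.0009, 0.0074] 0.77 [-0.02   0.202]
[0.0028, 0.0148] 0.89 [-0.017  0.208]
[0.0056, 0.022] 1.01 [-0.012  0.215]
[0.0095, 0.029] 1.12 [-0.007  0.221]
[0.0143, 0.0356] 1.24 [-0.001  0.226]
[0.02, 0.0416] 1.36 [0.006 0.23 ]
[0.0266, 0.0468] 1.48 [0.014 0.234]
[0.0335, 0.0511] 1.6 [0.022 0.237]
```

send_rows --increments '[{"gripper": 1,"linear": [0.015,0.02,0],"delta_rot": [0,0,0]},{"gripper": 1,"linear": [0.031,0.043,-0.01],"delta_rot": [0,0,0]},{"gripper": 1,"linear": [0.031,0.043,-0.05],"delta_rot": [0,0,0]},{"gripper": 1,"linear": [0.031,0.043,-0.09],"delta_rot": [0,0,0]},{"gripper": 1,"linear": [0.031,0.043,-0.13],"delta_rot": [0,0,0]},{"gripper": 1,"linear": [0.031,0.043,-0.155],"delta_rot": [0,0,0]},{"gripper": 1,"linear": [0.031,0.043,-0.168],"delta_rot": [0,0,0]},{"gripper": 1,"linear": [0.031,0.043,-0.168],"delta_rot": [0,0,0]}]'

```text
clock: 6.75
position: [0.4995, 0.144, 0.0727]
ee_rot: [0.001, 0.994, 0.112, -0.003]
contact_force: [-0.2, 0.2, 0.2]
width: 0.0002
gripper_force: 0.0
```

send_rows --increments '[{"gripper": 1,"linear": [-0.002,0.01,0.003],"delta_rot": [0,0,0]},{"gripper": 1,"linear": [-0.007,0.017,0.003],"delta_rot": [0,0,0]},{"gripper": 1,"linear": [-0.011,0.024,0.003],"delta_rot": [0,0,0]},{"gripper": 1,"linear": [-0.0135,0.03,0.003],"delta_rot": [0,0,0]},{"gripper": 1,"linear": [-0.0155,0.0365,0.003],"delta_rot": [0,0,0]},{"gripper": 1,"linear": [-0.0175,0.043,0.003],"delta_rot": [0,0,0]},{"gripper": 1,"linear": [-0.018,0.05,0.003],"delta_rot": [0,0,0]},{"gripper": 1,"linear": [-0.018,0.0575,0.003],"delta_rot": [0,0,0]}]'

```text
clock: 7.55
position: [0.4848, 0.2019, 0.0802]
ee_rot: [0.003, 0.993, 0.114, 0.004]
contact_force: [4.7, -8.3, 2.9]
width: 0.0
gripper_force: 5.6
```

send_rows --increments '[{"gripper": 1,"linear": [0.0,0.007,-0.003],"delta_rot": [0,0,0]},{"gripper": 1,"linear": [0.001,0.0145,-0.004],"delta_rot": [0,0,0]},{"gripper": 1,"linear": [0.0035,0.0215,-0.004],"delta_rot": [0,0,0]},{"gripper": 1,"linear": [0.007,0.0285,-0.004],"delta_rot": [0,0,0]},{"gripper": 1,"linear": [0.012,0.035,-0.004],"delta_rot": [0,0,0]},{"gripper": 1,"linear": [0.0175,0.041,-0.004],"delta_rot": [0,0,0]}]'

```text
clock: 8.15
position: [0.4969, 0.2428, 0.0745]
ee_rot: [0.002, 0.993, 0.114, -0.002]
contact_force: [-2.5, -5.7, -0.1]
width: 0.0001
gripper_force: 2.7
```

send_rows --increments '[{"gripper": 1,"linear": [0.0035,0.003,0],"delta_rot": [0,0,0]},{"gripper": 1,"linear": [0.007,0.005,0],"delta_rot": [0,0,0]},{"gripper": 1,"linear": [0.0105,0.006,0],"delta_rot": [0,0,0]},{"gripper": 1,"linear": [0.0135,0.007,0],"delta_rot": [0,0,0]},{"gripper": 1,"linear": [0.0135,0.007,0],"delta_rot": [0,0,0]}]'

```text
clock: 8.65
position: [0.51, 0.2512, 0.0743]
ee_rot: [0.001, 0.994, 0.114, -0.003]
contact_force: [-5.9, -2.4, 0.9]
width: 0.0001
gripper_force: 2.5
```

send_rows --increments '[{"gripper": 1,"linear": [0.0025,0.0005,0],"delta_rot": [0,0,0]},{"gripper": 1,"linear": [0.005,0.001,0],"delta_rot": [0,0,0]},{"gripper": 1,"linear": [0.006,0.0014,0],"delta_rot": [0,0,0]},{"gripper": 1,"linear": [0.006,0.0014,0],"delta_rot": [0,0,0]}]'

```text
clock: 9.05
position: [0.5141, 0.2527, 0.0742]
ee_rot: [0.0, 0.994, 0.113, -0.004]
contact_force: [-8.4, -0.2, 3.3]
width: 0.0002
gripper_force: 4.4
```

send_rows --increments '[{"gripper": 1,"linear": [0.0025,0.0005,0],"delta_rot": [0,0,0]},{"gripper": 1,"linear": [0.005,0.0012,0],"delta_rot": [0,0,0]},{"gripper": 1,"linear": [0.005,0.0012,0],"delta_rot": [0,0,0]}]'

```text
clock: 9.35
position: [0.5143, 0.2528, 0.074]
ee_rot: [0.001, 0.994, 0.113, -0.009]
contact_force: [-16.6, -2.8, 10.3]
width: -0.0002
gripper_force: 8.9
```

send_rows --increments '[{"gripper": 1,"linear": [0.005,0.0012,0],"delta_rot": [0,0,0]},{"gripper": 1,"linear": [0.005,0.0012,0],"delta_rot": [0,0,0]}]'

```text
clock: 9.55
position: [0.5145, 0.2528, 0.0737]
ee_rot: [0.002, 0.993, 0.113, -0.014]
contact_force: [-25.7, -4.4, 18.2]
width: 0.0004
gripper_force: 13.3
```

send_rows --increments '[{"gripper": 1,"linear": [-0.02,-0.005,0],"delta_rot": [0,0,0]},{"gripper": 1,"linear": [-0.03,-0.007,0],"delta_rot": [0,0,0]},{"gripper": 1,"linear": [-0.03,-0.007,0.04],"delta_rot": [0,0,0]},{"gripper": 1,"linear": [-0.03,-0.007,0.08],"delta_rot": [0,0,0]},{"gripper": 1,"linear": [-0.035,-0.03,0.12],"delta_rot": [0,0,0]},{"gripper": 1,"linear": [-0.045,-0.06,0.15],"delta_rot": [0,0,0]},{"gripper": 1,"linear": [-0.055,-0.1,0.17],"delta_rot": [0,0,0]},{"gripper": 1,"linear": [-0.055,-0.12,0.17],"delta_rot": [0,0,0]}]'

```text
clock: 10.35
position: [0.4755, 0.1337, 0.2487]
ee_rot: [0.001, 0.994, 0.113, 0.005]
contact_force: [0.1, 1.6, -0.3]
width: 0.0001
gripper_force: 0.0
```

send_rows --increments '[{"gripper": 1,"linear": [0,0,0],"delta_rot": [0,0,0]},{"gripper": 1,"linear": [0,0,0],"delta_rot": [0,0,0]}]'

```text
clock: 10.55
position: [0.4746, 0.1355, 0.2448]
ee_rot: [-0.0, 0.994, 0.113, 0.001]
contact_force: [-0.5, -0.1, 0.3]
width: -0.0001
gripper_force: 0.0
```

Run:
```python
from h import *
s=get_state();print(s["position"],s["contact_force"])
d=snap("wrist","w2");wT("w2",s["position"],s["ee_rot"])
a=snap("scene","scene2")["pixels"]
v=np.zeros((384,800,3),np.uint8)
v[:,:400]=d["pixels"][:,56:456]
v[:300,400:]=cv2.resize(a[130:280,180:380],(400,300),interpolation=cv2.INTER_CUBIC)
cv2.imwrite("pics/v3.png",v)
```

```text
[0.47456565 0.1355294  0.24478598] [-0.47808496 -0.05136881  0.32609118]
```

View pics/v3.png

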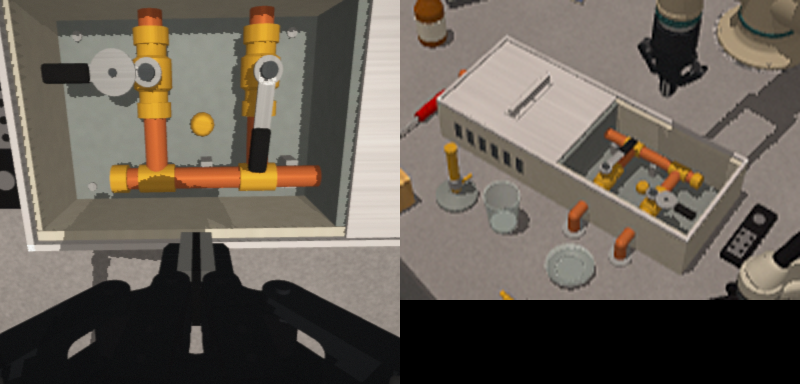

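The tagged lever now lies across its pipe: hub (147,72), grip end (42,73). The plain lever is unchanged. I'll check the cover's edge, near (345,150), against its stop.

Run:
```python
from h import *
g=cv2.imread("pics/w2_raw.png",0)
for v in(60,150):
    r=g[v,380:420].astype(int);u=380+np.argmax(np.diff(r));p=atz("w2",(u+.5,v),.104);print(u,w2b(p))
h=w2b(atz("w2",(203,72),.085));e=w2b(atz("w2",(98,73),.085));print(h,e,np.degrees(np.arctan2(e[1]-h[1],-(e-h)[0])))
print(w2b(atz("w2",(325,70),.085)),w2b(atz("w2",(315,150),.087)))
```

```text
408 [0.04478656 0.01038374]
411 [-2.57039899e-02  5.55276911e-05]
[0.03910432 0.17278797] [0.0395271  0.26065839] 90.27567071988763
[0.03927687 0.07097576] [-0.02753536  0.07720345]
```

```bash
python3 -c "
from rig import sign_off;print(sign_off())"
```

```text
the job is handed in; nothing more can be done
None
```

The job is handed in: the cover was pushed along the deck until it stopped moving under a 24 N push. The tagged handle is shut across its pipe, measured at 90°, and the plain handle was left open.

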